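# Snap the pocket clip onto the bedside flashlight

### The job

Take the loose black pocket clip out of the end slot of the beige battery organiser and press it straight down, open side first, into the groove round the tube of the flashlight that lies in the white dock, until it snaps fully home, its tongue lying along the top of the tube towards the lamp head. Feel for the groove with a light touch and never force the clip; it is springy steel and bends if pushed hard. Let go of it at the end and leave the other things where they are.

Things in the scene. Friction and masses are not known exactly. Their poses are not given: they have to be found in the camera images.
- clip: Loose black spring-steel pocket clip, 34 g: C-shaped ring with a hump and tongue. Origin on the ring's axis; y along that axis to the tongue's tip, x across, z up out of the closed side; the mouth looks to -z. Ring 9 mm wide in y, inner diameter 25, outer 31 mm, crown top z = 16 mm, lowest point z = -11 mm. Starts mouth down in the organiser's slot, z up.
- clip_hump (a point): Top centre of the clip's stiff hump, the part to hold: clip z = 27 mm. The hump is 12 mm wide in x, 14 mm long in y, upright-sided from clip z = 16 to 27 mm; from it the 11 mm wide tongue slopes along +y.
- clip_tip (a point): Free end of the clip's tongue, at clip y = 41, z = 19.5 mm.
- clip_mouth (a point): Middle of the clip's mouth, clip z = -9.3 mm, between two curled lips (round bars along y, radius 1.6 mm) at x = +-10.0 mm. The ring's sides are sprung jaws giving outward at most 4.5 mm at the lips: over the 25 mm groove floor the clip goes with a push of about 10 N, then snaps; over the 30 mm tube it cannot go. A push over 25 N bends it.
- dock: Heavy white charging dock, 78 x 150 mm, does not move. Origin under its centre on the table; y to the lamp head, z up. The flashlight lies level in it, axis along y at z = 60 mm, and may lie up to 12 mm to either side along y: lamp head 41 mm diameter from y = 22 to 74 (+-12), smooth tube 30 mm diameter from -79 to 22 (+-12). Cheeks up to z = 62 mm at y = -14 to -6 and -67 to -59 mm.
- groove_mid (a point): Fixed point on the flashlight's axis, dock y = -40, z = 60 mm, axes as the dock's. The tube's only groove (dark, floor 25 mm diameter, 11 mm wide in y) has its middle up to 12 mm to either side of here along y: where along the dock the flashlight was laid is not measured. Rubber-lined cheeks hold it (20 N to shift it). When home, the ring's axis is the tube's axis.
- organiser: Beige battery organiser, 78 x 136 x 24 mm, does not move; origin under its centre, y along it. The clip stands in the slot at y = -49.5 mm (11 mm wide in y, walls up to 21 mm high, floor at 3 mm), tongue over the wells beside it. The sliding lid (top at 27 mm) is open: it covers only what lies beyond y = -8 mm.
- battery_a: Green AA cell, 50 x 14.5 mm, lying along x in an open well of the organiser; origin at its middle. Leave alone.
- hearing_case: Pale blue hearing aid case, 52 x 72 x 28 mm; origin under its centre. Leave alone.
- jar: Frosted glass jar with wooden lid, 66 mm diameter, 72 mm high; origin under its centre. Leave alone.
- mug: Blue ceramic mug, 76 mm diameter, 85 mm high; origin under its centre. Leave alone.
- glasses_case: Grey glasses case, 55 x 150 x 32 mm; origin under its centre. Leave alone.
- lip_balm: Yellow lip balm tube standing upright, 20 mm diameter, 64 mm high; origin under its centre. Leave alone.

How it is judged:
By the outcome, as a careful person would: the job done as asked, in the order asked, and still so for the second after the job is handed in, with the robot touching nothing.
It also fails if it takes over 61 s, if anything falls off the work surface, if the arm or the gripper's body presses on something with over 40 N, if the wrist force passes 120 N, or if a joint passes its speed limit or range.

### The arm

A 6-joint arm with a two-finger parallel gripper is mounted at the origin on the work surface. World frame = base frame: x ahead of the robot, y to its left, z up, the work surface at z = 0. Lengths are in m, angles in rad, forces in N, time in s.
With the tool pointing down it reaches from about 0.35 to 0.8 m from the base axis. Payload 7.3 kg.
Tool frame: the origin (TCP) lies at the very end of the fingers, on their centre line; the grasp point (between the pads) lies 19 mm behind it (robot.grasp_offset is the distance from the TCP to the grasp point, in m); x points along the fingers, y is the direction in which the jaws open and shut, and the axes are right-handed (so a half turn about x gives the same grasp; the last joint's range is limited). The gripper opens to 85 mm and grips with 20 to 120 N. Pads are 22 mm wide; open, the fingers measure 114 mm over their backs; the gripper's body (76 mm by 85 mm) begins 54 mm behind the grasp point. The pads swing forward as they close: fully open they stand 13 mm farther back than shut.
Start: joints at [-1.292, 0.342, 1.524, -0, 1.275, -0.146], TCP at [0.216, -0.478, 0.204] pointing down, gripper open.
Joint ranges: [-2.53, 2.53], [-0.77, 2.02], [0.04, 2.7], [-1, 4.14], [0.28, 2.66], [-3.11, 3.11]. Speed limits (rad/s): [2.57, 2.57, 3.14, 3.14, 3.14, 3.14].

### API

Orientations are given as a rotation vector (axis times angle).
In Python, from plant import robot gives the robot as it stands. The module is installed in compiled form; this text tells all that it offers.
- The arm moves only by the tool step_arm, never from a script. Its argument "moves" is a list of rows, each an object of numbers: "tx", "ty", "tz": the shift along the world's x, y, z in mm; "yaw": the turn about the world's z in rad. A call has 1 to 10 rows; each row is the pose to reach, as a shift and turn from the pose measured when the call began; what a row does not reach only later rows make up. A row lasts 1/8 s, in which the tool goes at most 62.5 mm and 10.7 degrees, less where a joint would pass 70% of its speed; a pose out of reach is approached as far as the arm can. A call with a gripper value outside its range is refused whole. "jaw" is the opening in per cent of the stroke, from 0 (shut) to 100 (fully open), set as the call begins (left out, the last holds). The fingers move at their own pace and stop on an object; "grip_force" is the grip in N (left out, the last holds). Time passes only in rows, so rows that repeat a pose let the fingers close. It gives the time, the measured TCP pose, the force and the opening at its end, in the units of the state.
- robot.observe(): the state, without advancing time (a new reading comes with each control period).
- robot.read_camera(name): name is "scene" or "top" or "wrist"; returns the picture (384x512x3 uint8, blue, green, red); there is no depth.
- robot.calibration(name): a dict with "camera_matrix" (3x3 intrinsics, pixels), "xyz" and "rotation" of the camera in the world; the wrist camera has in their place "T_tool_cam" (4x4, takes a point from camera to tool coordinates, whose origin is the TCP and whose axes are the tool frame's). Camera axes: x right, y down, z forward; pixel columns grow to the right and rows downward; lengths in m; the calibration is good to about 2 mm. A picture is of the moment at which its call begins: read the wrist's pose just before it. calibration takes no time and is no camera call.
- robot.job_done(): hands the job in, once; it reports no verdict.
The state is a dict: "time": time; "joint_positions": joint angles; "joint_vel": joint speeds; "joint_efforts": joint torques, N m; "tool_pos": TCP position; "tcp_rot": TCP orientation; "force": force on the tool from outside, world axes, zero at the start; "wrist_torque": the same for the moment, N m; "grip_width": finger opening in m.
Only numpy, scipy, OpenCV 4.12 (cv2) and the standard library are available. Lean on these libraries where they do the work, as an engineer would, in place of code of your own. Each camera call takes 0.05 s, during which the arm holds its last target.

## Working session

There is one attempt and no reset: what is moved stays moved. The work goes in short steps, Python scripts to look and compute and a tool call to move; the robot and the scene stay as the last step left them, time stands still between calls to the robot, and variables do not carry over. Pictures are saved under pics/ and viewed, and the job is handed in when it is done.

Besides the shell and the picture viewer there is one more tool, called after "Emit:" as name(argument=value, ...) on one line, values as JSON. step_arm: Moves the arm, as the interface text tells. Its arguments: {"type":"object","properties":{"moves":{"type":"array"},"jaw":{"type":"number"},"grip_force":{"type":"number"}},"required":["moves"]}

```bash
mkdir -p pics
python3 - <<'E'
from plant import robot
import cv2
s=robot.observe(); print(s)
print(robot.grasp_offset)
for n in("scene","top","wrist"):
    cv2.imwrite(f"pics/{n}0.png",robot.read_camera(n)); print(n,robot.calibration(n))
E
```

```text
{'time': 0.0, 'joint_positions': array([-1.29203411e+00,  3.42696265e-01,  1.52503263e+00, -4.82140986e-05,
        1.27542310e+00, -1.45984208e-01]), 'joint_vel': array([ 0.00055899, -0.00034009,  0.00031006,  0.00039135,  0.00031371,
        0.00011172]), 'joint_efforts': array([-2.17409283e-04, -4.33680511e+01, -2.46009493e+01, -1.84387995e-04,
        7.82972173e-03, -4.00505996e-05]), 'tool_pos': array([ 0.2162324 , -0.47789673,  0.20303429]), 'tcp_rot': array([ 1.98735986,  0.43014995, -1.98766375]), 'force': array([-0.35193946,  1.14809279, -0.18034884]), 'wrist_torque': array([0.02208805, 0.0455954 , 0.02328397]), 'grip_width': 0.08548263735373274}
0.0187
scene {'camera_matrix': array([[471.7086885 ,   0.        , 246.91608919],
       [  0.        , 471.7086885 , 181.04309838],
       [  0.        ,   0.        ,   1.        ]]), 'xyz': array([ 1.30800581, -0.57111152,  1.094443  ]), 'rotation': array([-2.20037346, -1.05347852,  0.42824944])}
top {'camera_matrix': array([[363.31657606,   0.        , 260.29242867],
       [  0.        , 363.31657606, 200.99503604],
       [  0.        ,   0.        ,   1.        ]]), 'xyz': array([0.43867842, 0.03200018, 1.03433372]), 'rotation': array([-2.14203609,  2.17860572, -0.16634364])}
wrist {'camera_matrix': array([[291.00811689,   0.        , 250.07572386],
       [  0.        , 291.00811689, 193.92170726],
       [  0.        ,   0.        ,   1.        ]]), 'T_tool_cam': array([[-8.21170880e-04, -3.20530625e-01,  9.47237797e-01,
        -1.69629354e-01],
       [ 9.99999473e-01, -8.46937235e-04,  5.80320092e-04,
        -2.42054491e-04],
       [ 6.16240599e-04,  9.47237774e-01,  3.20531152e-01,
        -8.29434826e-02],
       [ 0.00000000e+00,  0.00000000e+00,  0.00000000e+00,
         1.00000000e+00]])}
```

View pics/scene0.png

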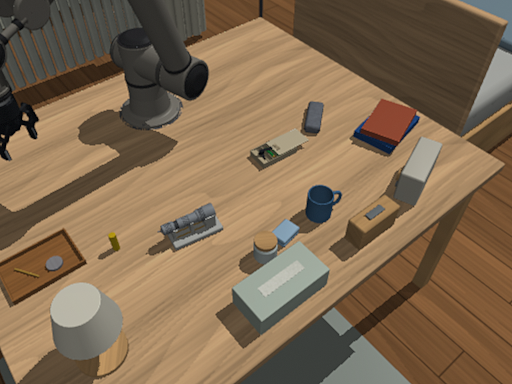

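View pics/top0.png

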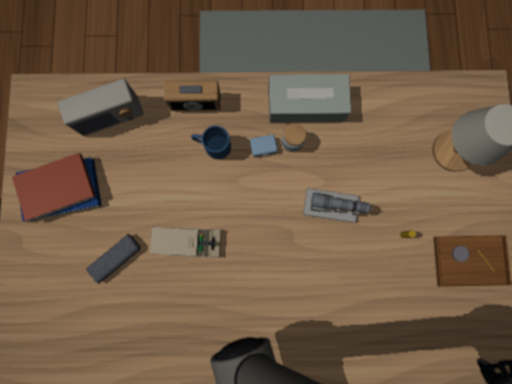

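View pics/wrist0.png

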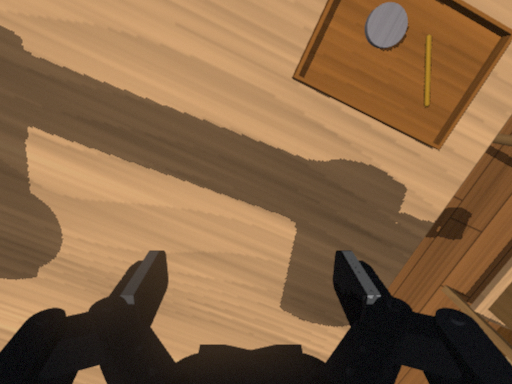

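```bash
cat > h.py <<'E'
from plant import robot
import numpy as np, cv2
from scipy.spatial.transform import Rotation as R
def cam(n,s=None):
    c=robot.calibration(n);K=c["camera_matrix"]
    if n=="wrist":
        s=s or robot.observe(); T=np.eye(4);T[:3,:3]=R.from_rotvec(s["tcp_rot"]).as_matrix();T[:3,3]=s["tool_pos"];T=T@c["T_tool_cam"]
        return K,T[:3,:3],T[:3,3]
    return K,R.from_rotvec(c["rotation"]).as_matrix(),np.array(c["xyz"])
def ray(C,uv,z):
    K,Rm,t=C; d=Rm@np.linalg.solve(K,[uv[0],uv[1],1.]); return t+d*(z-t[2])/d[2]
def proj(C,p):
    K,Rm,t=C; q=K@(Rm.T@(np.array(p)-t)); return q[:2]/q[2]
E
python3 - <<'E'
from h import *
im=cv2.imread("pics/top0.png")
a=cv2.resize(im[220:265,140:235],None,fx=8,fy=8,interpolation=cv2.INTER_CUBIC)
b=cv2.resize(im[180:230,295:390],None,fx=8,fy=8,interpolation=cv2.INTER_CUBIC)
cv2.imwrite("pics/za.png",a);cv2.imwrite("pics/zb.png",b)
s=cv2.imread("pics/scene0.png")
cv2.imwrite("pics/zs.png",np.hstack([cv2.resize(s[120:170,240:315],(390,260)),cv2.resize(s[190:250,150:240],(390,260))]))
C=cam("top")
for n,uv,z in[("clip",(208,243),.03),("groove",(331,205),.06),("org l",(152,241),.024),("org r",(221,244),.024)]: print(n,ray(C,uv,z).round(3))
E
```

```text
clip [0.461 0.157 0.03 ]
groove [ 0.557 -0.179  0.06 ]
org l [0.469 0.311 0.024]
org r [0.458 0.122 0.024]
```

View pics/za.png

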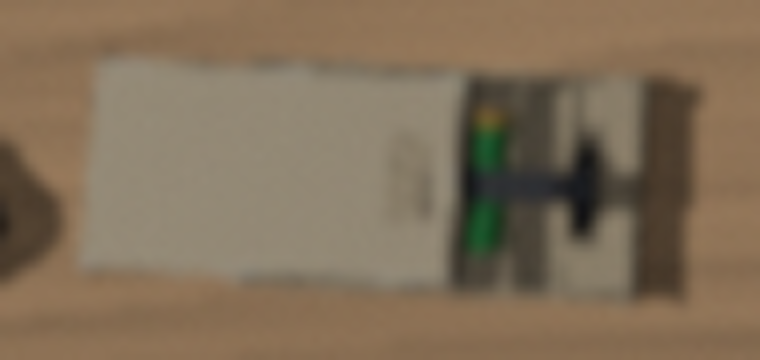

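View pics/zb.png

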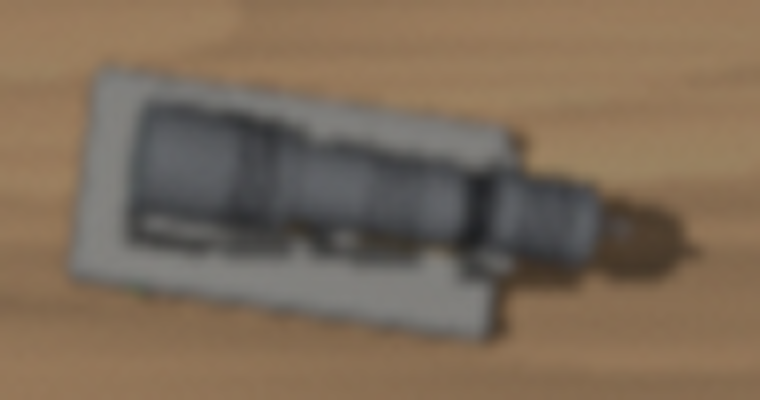

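View pics/zs.png

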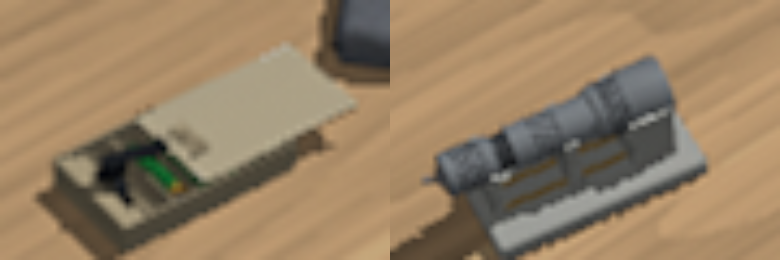

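Run:
```python
from h import *
C=cam("top")
Z=lambda x,y,o:(o[0]+x/8-.4375,o[1]+y/8-.4375)
A=(140,220);B=(295,180)
for n,uv,z in[("hump?",Z(582,187,A),.036),("tip",Z(478,186,A),.0335),("orgcorner TL",Z(100,60,A),.027),("TR",Z(645,77,A),.024),("BR",Z(632,298,A),.024),("BL",Z(83,265,A),.027),
 ("groove",Z(478,207,B),.0725),("headend",Z(150,160,B),.075),("tubeend",Z(590,222,B),.07),("dTL",Z(98,68,B),.01),("dBL",Z(75,280,B),.01),("dBR",Z(490,338,B),.01)]: print(n,ray(C,uv,z).round(4))
s=robot.observe();print(R.from_rotvec(s["tcp_rot"]).as_matrix().round(3))
```

```text
hump? [0.4606 0.1446 0.036 ]
tip [0.4617 0.1803 0.0335]
orgcorner TL [0.5073 0.3113 0.027 ]
TR [0.4984 0.1241 0.024 ]
BR [0.4228 0.1288 0.024 ]
BL [0.4374 0.3155 0.027 ]
groove [ 0.553  -0.2393  0.0725]
headend [ 0.5702 -0.1293  0.075 ]
tubeend [ 0.5476 -0.2775  0.07  ]
dTL [ 0.6127 -0.1228  0.01  ]
dBL [ 0.5366 -0.1119  0.01  ]
dBR [ 0.5135 -0.2587  0.01  ]
[[-0.     0.412 -0.911]
 [ 0.001 -0.911 -0.412]
 [-1.    -0.001 -0.   ]]
```

Emit:
step_arm(moves=[{"tx":37,"ty":26,"tz":0,"yaw":0.11},{"tx":80,"ty":57,"tz":0,"yaw":0.24},{"tx":125,"ty":88,"tz":0,"yaw":0.37},{"tx":170,"ty":120,"tz":0,"yaw":0.5},{"tx":215,"ty":152,"tz":0,"yaw":0.64},{"tx":260,"ty":184,"tz":-5,"yaw":0.77},{"tx":305,"ty":216,"tz":-15,"yaw":0.9},{"tx":337,"ty":239,"tz":-23,"yaw":1.0},{"tx":337,"ty":239,"tz":-23,"yaw":1.0},{"tx":337,"ty":239,"tz":-23,"yaw":1.0}], jaw=45)

```text
time: 1.4
tool_pos: [0.5528, -0.2393, 0.18]
tcp_rot: [1.316, 1.138, -1.318]
force: [-0.5, -0.7, 0.7]
grip_width: 0.0386
```

```bash
cat > w.py <<'E'
from h import *
import sys,pickle
s=robot.observe(); im=robot.read_camera("wrist"); cv2.imwrite(f"pics/{sys.argv[1]}.png",im); pickle.dump(s,open(f"{sys.argv[1]}.pkl","wb"))
print(s["time"],s["tool_pos"],R.from_rotvec(s["tcp_rot"]).as_matrix()[:,1].round(3),s["force"].round(1),s["grip_width"],s["joint_positions"].round(2),abs(s["joint_vel"]).max())
E
python3 w.py w1
```

```text
1.4 [ 0.55275057 -0.23927328  0.17996024] [ 0.989 -0.146 -0.002] [-0.5 -0.7  0.7] 0.03861565079231718 [-0.54  0.5   1.33 -0.    1.31 -0.39] 0.020408069937545018
```

View pics/w1.png

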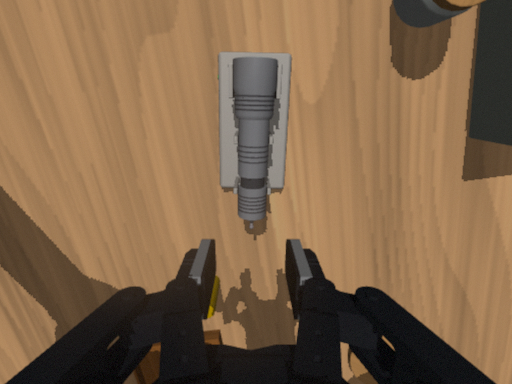

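```bash
cat > g.py <<'E'
from h import *
import sys,pickle
n=sys.argv[1]; im=cv2.imread(f"pics/{n}.png"); s=pickle.load(open(f"{n}.pkl","rb")); C=cam("wrist",s)
g=cv2.cvtColor(im,cv2.COLOR_BGR2GRAY)
u=int(sys.argv[2]);v0,v1=map(int,sys.argv[3:5])
prof=g[v0:v1,u-3:u+4].mean(1); print(list(zip(range(v0,v1),prof.round().astype(int))))
u0,u1,v=map(int,sys.argv[5:8]); print(list(zip(range(u0,u1),g[v-2:v+3,u0:u1].mean(0).round().astype(int))))
E
python3 g.py w1 253 165 215 225 282 150
python3 - <<'E'
import cv2
im=cv2.imread("pics/w1.png");cv2.imwrite("pics/w1z.png",cv2.resize(im[45:235,205:305],None,fx=3.1,fy=3.1,interpolation=cv2.INTER_CUBIC))
E
```

```text
[(165, np.int64(112)), (166, np.int64(112)), (167, np.int64(112)), (168, np.int64(112)), (169, np.int64(112)), (170, np.int64(111)), (171, np.int64(111)), (172, np.int64(112)), (173, np.int64(111)), (174, np.int64(111)), (175, np.int64(111)), (176, np.int64(111)), (177, np.int64(111)), (178, np.int64(89)), (179, np.int64(62)), (180, np.int64(60)), (181, np.int64(62)), (182, np.int64(60)), (183, np.int64(61)), (184, np.int64(60)), (185, np.int64(62)), (186, np.int64(61)), (187, np.int64(60)), (188, np.int64(67)), (189, np.int64(98)), (190, np.int64(113)), (191, np.int64(111)), (192, np.int64(112)), (193, np.int64(113)), (194, np.int64(113)), (195, np.int64(112)), (196, np.int64(112)), (197, np.int64(91)), (198, np.int64(80)), (199, np.int64(102)), (200, np.int64(111)), (201, np.int64(86)), (202, np.int64(85)), (203, np.int64(107)), (204, np.int64(102)), (205, np.int64(77)), (206, np.int64(95)), (207, np.int64(112)), (208, np.int64(93)), (209, np.int64(78)), (210, np.int64(100)), (211, np.int64(110)), (212, np.int64(85)), (213, np.int64(85)), (214, np.int64(106))]
[(225, np.int64(145))
[... 505 characters left out ...]
int64(100)), (250, np.int64(99)), (251, np.int64(101)), (252, np.int64(103)), (253, np.int64(102)), (254, np.int64(101)), (255, np.int64(100)), (256, np.int64(101)), (257, np.int64(99)), (258, np.int64(96)), (259, np.int64(91)), (260, np.int64(90)), (261, np.int64(88)), (262, np.int64(86)), (263, np.int64(81)), (264, np.int64(75)), (265, np.int64(70)), (266, np.int64(65)), (267, np.int64(59)), (268, np.int64(68)), (269, np.int64(83)), (270, np.int64(82)), (271, np.int64(83)), (272, np.int64(114)), (273, np.int64(146)), (274, np.int64(146)), (275, np.int64(146)), (276, np.int64(146)), (277, np.int64(145)), (278, np.int64(146)), (279, np.int64(146)), (280, np.int64(146)), (281, np.int64(146))]
```

View pics/w1z.png

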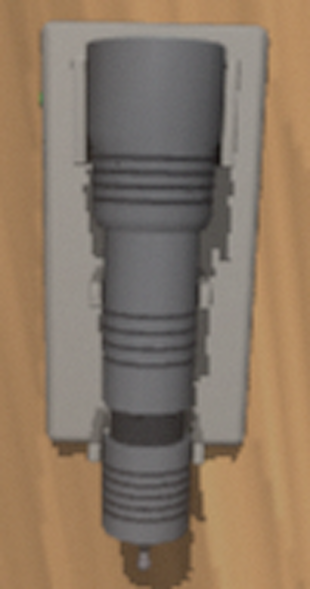

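Run:
```python
from h import *
import pickle
s=pickle.load(open("w1.pkl","rb"));C=cam("wrist",s);print("cam",C[2])
Z=lambda x,y:(205+x/3.1-.34,45+y/3.1-.34)
# rim top edge
for n,uv,z in [("rimhead",(252.5,178),.075),("rimtail",(252.5,188.6),.075),("rimtail floor",(252.5,188.6),.0725),
 ("tubeL",Z(105,400),.062),("tubeR",Z(188,400),.062),("tube2L",Z(103,520),.062),("tube2R",Z(189,520),.062),("headL",Z(87,130),.062),("headR",Z(223,130),.062),("hfL",Z(90,60),.062),("hfR",Z(224,60),.062),
 ("dTL",Z(44,24),.01),("dTR",Z(268,26),.01),("dBL",Z(50,438),.01),("dBR",Z(245,440),.01)]: print(n,ray(C,uv,z).round(4))
```

```text
cam [ 0.56562958 -0.15743333  0.34959235]
rimhead [ 0.5561 -0.2334  0.075 ]
rimtail [ 0.5545 -0.2442  0.075 ]
rimtail floor [ 0.5544 -0.245   0.0725]
tubeL [ 0.5422 -0.2304  0.062 ]
tubeR [ 0.5692 -0.2344  0.062 ]
tube2L [ 0.5347 -0.2724  0.062 ]
tube2R [ 0.564  -0.2767  0.062 ]
headL [ 0.5502 -0.1473  0.062 ]
headR [ 0.5904 -0.1533  0.062 ]
hfL [ 0.5542 -0.1285  0.062 ]
hfR [ 0.593  -0.1343  0.062 ]
dTL [ 0.5385 -0.1099  0.01  ]
dTR [ 0.614  -0.1217  0.01  ]
dBL [ 0.5141 -0.2557  0.01  ]
dBR [ 0.5899 -0.2677  0.01  ]
```

Emit:
step_arm(moves=[{"tx":-8,"ty":35,"tz":0,"yaw":0.0},{"tx":-18,"ty":82,"tz":0,"yaw":0.0},{"tx":-30,"ty":132,"tz":0,"yaw":0.03},{"tx":-43,"ty":182,"tz":0,"yaw":0.05},{"tx":-55,"ty":232,"tz":0,"yaw":0.07},{"tx":-67,"ty":282,"tz":-5,"yaw":0.09},{"tx":-80,"ty":332,"tz":-15,"yaw":0.09},{"tx":-88,"ty":366,"tz":-30,"yaw":0.09},{"tx":-92,"ty":384,"tz":-40,"yaw":0.09},{"tx":-92,"ty":384,"tz":-40,"yaw":0.09}], jaw=45, grip_force=30)

```text
time: 2.7
tool_pos: [0.4599, 0.144, 0.1402]
tcp_rot: [1.25, 1.183, -1.253]
force: [-0.2, -0.9, 1.0]
grip_width: 0.0381
```

```bash
python3 w.py w2
python3 - <<'E'
import cv2
im=cv2.imread("pics/w2.png");cv2.imwrite("pics/w2z.png",cv2.resize(im[60:260,150:350],None,fx=3,fy=3,interpolation=cv2.INTER_CUBIC))
E
```

```text
2.7 [0.45990869 0.14398212 0.14023927] [ 0.998 -0.058 -0.002] [-0.2 -0.9  1. ] 0.03810256490328997 [ 0.14  0.33  1.73 -0.    1.08  0.2 ] 0.03283249867673731
```

View pics/w2.png

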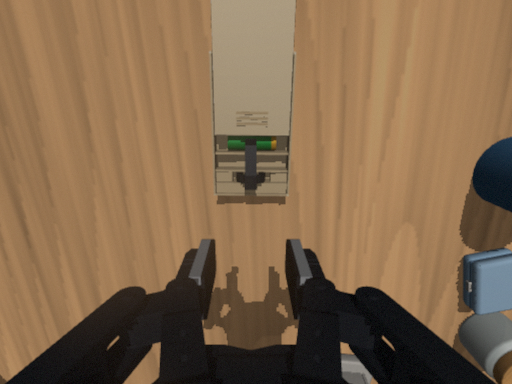

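View pics/w2z.png

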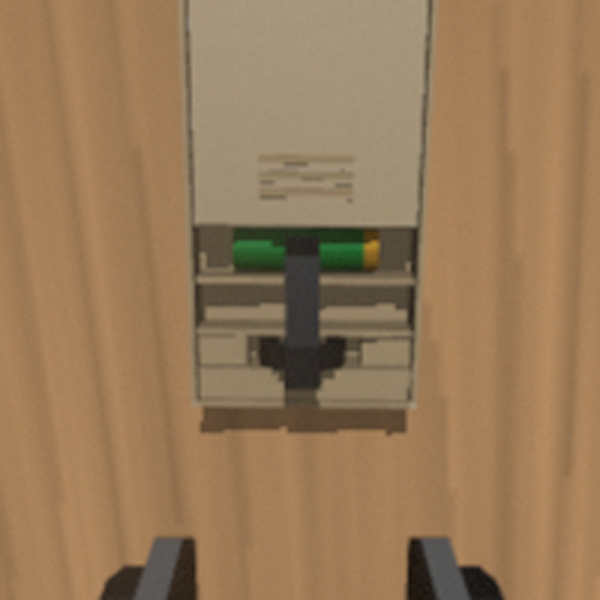

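Run:
```python
from h import *
import pickle
s=pickle.load(open("w2.pkl","rb"));C=cam("wrist",s);print("cam",C[2])
Z=lambda x,y:(150+x/3-.33,60+y/3-.33)
for n,uv,z in [("wings",Z(303,352),.026),("wingtop",Z(303,337),.024),("wingbot",Z(303,368),.024),("humpback",Z(303,390),.041),("tip",Z(302,237),.0335),("tongueL",Z(285,300),.036),("tongueR",Z(319,300),.036),
("oBL",Z(194,407),.024),("oBR",Z(413,408),.024),("lidL",Z(193,226),.027),("lidR",Z(416,226),.027),("slotT",Z(250,332),.021),("slotB",Z(250,366),.021)]: print(n,ray(C,uv,z).round(4))
```

```text
cam [0.46551421 0.22668605 0.30982969]
wings [0.4608 0.1486 0.026 ]
wingtop [0.4611 0.1533 0.024 ]
wingbot [0.4605 0.1424 0.024 ]
humpback [0.4603 0.14   0.041 ]
tip [0.4628 0.188  0.0335]
tongueL [0.4563 0.1688 0.036 ]
tongueR [0.4671 0.1682 0.036 ]
oBL [0.422  0.1305 0.024 ]
oBR [0.4977 0.1258 0.024 ]
lidL [0.4281 0.1926 0.027 ]
lidR [0.4993 0.1885 0.027 ]
slotT [0.4432 0.1553 0.021 ]
slotB [0.4422 0.1433 0.021 ]
```

Emit:
step_arm(moves=[{"tx":1,"ty":3,"tz":-20},{"tx":1,"ty":3,"tz":-50},{"tx":1,"ty":3,"tz":-80},{"tx":1,"ty":3,"tz":-98},{"tx":1,"ty":3,"tz":-105},{"tx":1,"ty":3,"tz":-105}], jaw=35)

```text
invalid input at $.moves[0]: expected keys tx, ty, tz, yaw
```

```bash
python3 w.py w3
python3 - <<'E'
from plant import robot
import cv2
im=cv2.imread("pics/w3.png");cv2.imwrite("pics/w3z.png",cv2.resize(im[180:350,150:350],None,fx=3,fy=3,interpolation=cv2.INTER_CUBIC))
E
```

```text
2.75 [0.46060011 0.14340257 0.14069283] [ 0.998 -0.058 -0.001] [ 0.2 -1.6  0.5] 0.038113742776300884 [ 0.14  0.33  1.73 -0.    1.08  0.2 ] 0.018723833794341997
```

View pics/w3z.png

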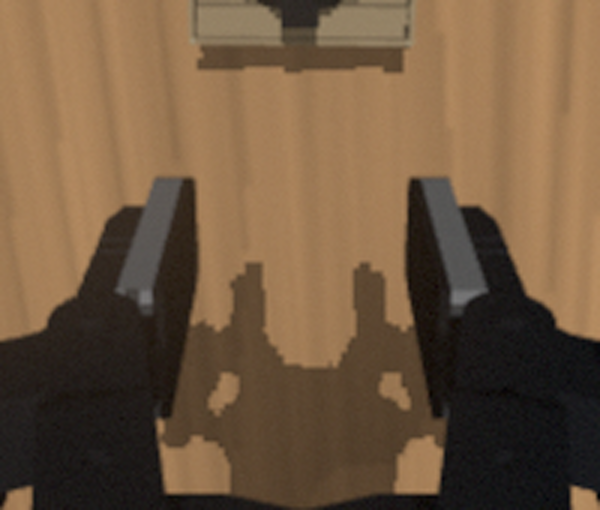

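Emit:
step_arm(moves=[{"tx":0,"ty":3.5,"tz":-20,"yaw":0},{"tx":0,"ty":3.5,"tz":-50,"yaw":0},{"tx":0,"ty":3.5,"tz":-80,"yaw":0},{"tx":0,"ty":3.5,"tz":-98,"yaw":0},{"tx":0,"ty":3.5,"tz":-105,"yaw":0},{"tx":0,"ty":3.5,"tz":-105,"yaw":0}], jaw=35)

```text
time: 3.55
tool_pos: [0.4616, 0.1459, 0.0363]
tcp_rot: [1.253, 1.18, -1.254]
force: [0.1, 1.0, 0.1]
grip_width: 0.0294
```

```bash
python3 w.py w4
python3 - <<'E'
import cv2
im=cv2.imread("pics/w4.png");cv2.imwrite("pics/w4z.png",cv2.resize(im[180:350,150:350],None,fx=3,fy=3,interpolation=cv2.INTER_CUBIC))
E
```

```text
3.55 [0.46156031 0.14589243 0.03628417] [ 0.998 -0.06  -0.   ] [0.1 1.  0.1] 0.029404153763977602 [ 0.15  0.48  1.85 -0.    0.81  0.21] 0.01561855470121591
```

View pics/w4z.png

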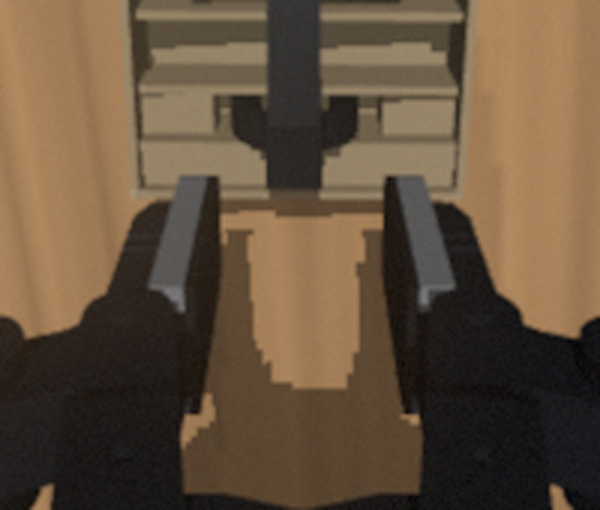

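Run:
```python
from h import *
import pickle
s=pickle.load(open("w4.pkl","rb"));C=cam("wrist",s)
Z=lambda x,y:(150+x/3-.33,180+y/3-.33)
print("tcp px zoom",(proj(C,s["tool_pos"])-[150,180])*3, "tcp+11y",(proj(C,s["tool_pos"]+[0,.011,0])-[150,180])*3)
for n,uv,z in [("humpback",Z(293,190),.041),("humpfront",Z(293,127),.041),("humpL",Z(267,160),.041),("humpR",Z(321,160),.041),("wtop",Z(293,95),.021),("wbot",Z(293,152),.026),("slotT",Z(200,95),.021),("slotB",Z(200,135),.021)]: print(n,ray(C,uv,z).round(4))
```

```text
tcp px zoom [298.62342198 153.77731284] tcp+11y [295.41581236 106.50991028]
humpback [0.4598 0.1401 0.041 ]
humpfront [0.4607 0.1546 0.041 ]
humpL [0.4548 0.1474 0.041 ]
humpR [0.4661 0.1467 0.041 ]
wtop [0.4605 0.1536 0.021 ]
wbot [0.4598 0.1417 0.026 ]
slotT [0.4393 0.1548 0.021 ]
slotB [0.4383 0.1449 0.021 ]
```

Run:
```python
from h import *
c=robot.calibration("wrist");K=c["camera_matrix"];T=np.linalg.inv(c["T_tool_cam"])
def p(x,y,z):
    q=T@np.array([x,y,z,1]);q=K@q[:3];return (((q[:2]/q[2])-[150,180])*3).round(0)
for x in(0,-.005,-.010,-.02,-.03,-.04):
    print(x,[p(x,-.0147,z) for z in(-.011,0,.011)])
```

```text
0 [array([229., 106.]), array([230., 154.]), array([231., 199.])]
-0.005 [array([227., 116.]), array([228., 164.]), array([230., 211.])]
-0.01 [array([225., 126.]), array([226., 176.]), array([228., 223.])]
-0.02 [array([220., 148.]), array([222., 200.]), array([224., 249.])]
-0.03 [array([216., 172.]), array([217., 227.]), array([219., 279.])]
-0.04 [array([210., 200.]), array([212., 257.]), array([214., 312.])]
```

Run:
```python
from h import *
im=robot.read_camera("scene");C=cam("scene");s=robot.observe()
t=s["tool_pos"];print(t,s["force"])
q=[proj(C,t+[0,0,d]) for d in(0,.03,.073)];print(q)
u,v=q[0].astype(int);o=(u-35,v-45)
z=cv2.resize(im[o[1]:o[1]+70,o[0]:o[0]+80],None,fx=8,fy=8,interpolation=cv2.INTER_CUBIC)
for a,c in zip(q,((0,0,255),(0,255,255),(255,0,255))): 
    p=((a-o+.5)*8).astype(int); cv2.drawMarker(z,tuple(map(int,p)),c,cv2.MARKER_CROSS,12,1)
cv2.imwrite("pics/s4z.png",z)
```

```text
[0.46187998 0.14632763 0.03683275] [ 0.33648892 -0.24121763  0.12362995]
[array([261.23633645, 151.64338011]), array([261.33154599, 144.83423714]), array([261.47296651, 134.72020328])]
```

View pics/s4z.png

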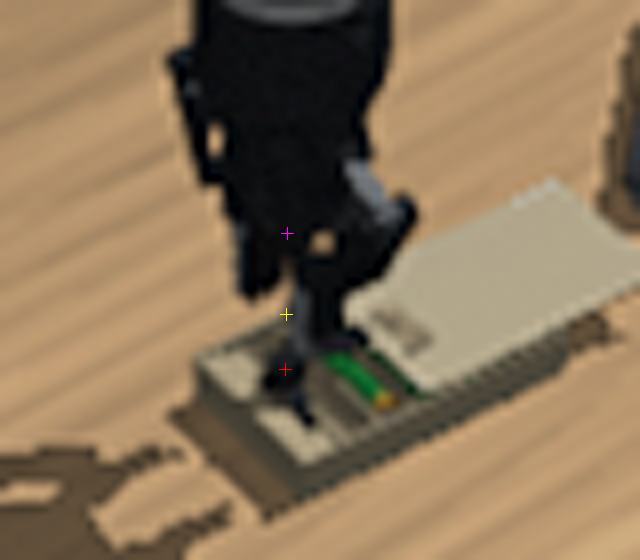

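Emit:
step_arm(moves=[{"tx":-1.2,"ty":1,"tz":0,"yaw":0},{"tx":-1.2,"ty":1,"tz":-4,"yaw":0},{"tx":-1.2,"ty":1,"tz":-8,"yaw":0},{"tx":-1.2,"ty":1,"tz":-8,"yaw":0}], jaw=24)

```text
time: 4.15
tool_pos: [0.4603, 0.1473, 0.0284]
tcp_rot: [1.253, 1.18, -1.253]
force: [1.1, -0.4, 0.5]
grip_width: 0.0204
```

```bash
python3 w.py w5
python3 - <<'E'
import cv2
im=cv2.imread("pics/w5.png");cv2.imwrite("pics/w5z.png",cv2.resize(im[200:320,190:310],None,fx=5,fy=5,interpolation=cv2.INTER_CUBIC))
E
```

```text
4.15 [0.46027928 0.14731681 0.02839377] [ 0.998 -0.059  0.   ] [ 1.1 -0.4  0.5] 0.02038596919148262 [ 0.15  0.49  1.86 -0.    0.79  0.21] 0.007266528895578259
```

View pics/w5z.png

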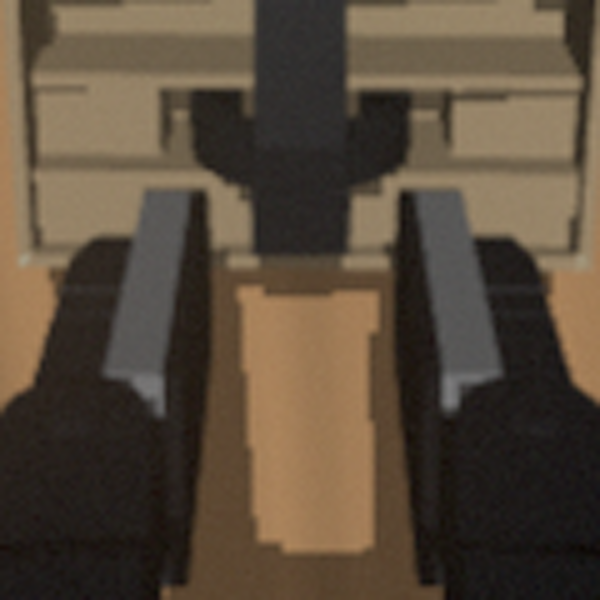

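Emit:
step_arm(moves=[{"tx":0,"ty":0,"tz":-2,"yaw":0},{"tx":0,"ty":0,"tz":-4,"yaw":0},{"tx":0,"ty":0,"tz":-4,"yaw":0}])

```text
time: 4.58
tool_pos: [0.4604, 0.1473, 0.0244]
tcp_rot: [1.253, 1.18, -1.253]
force: [0.2, 0.1, 0.2]
grip_width: 0.0208
```

Run:
```python
from h import *
im=robot.read_camera("scene");C=cam("scene");s=robot.observe()
t=s["tool_pos"];print(t,s["force"])
q=[proj(C,t+[0,0,d]) for d in(0,.03,.073)]
u,v=q[0].astype(int);o=(u-35,v-35)
z=cv2.resize(im[o[1]:o[1]+55,o[0]:o[0]+70],None,fx=11,fy=11,interpolation=cv2.INTER_CUBIC)
z=cv2.convertScaleAbs(z,alpha=2.0,beta=10)
for a,c in zip(q,((0,0,255),(0,255,255),(255,0,255))): 
    p=((a-o+.5)*11).astype(int); cv2.drawMarker(z,tuple(map(int,p)),c,cv2.MARKER_CROSS,12,1)
cv2.imwrite("pics/s6z.png",z)
```

```text
[0.46041849 0.14732098 0.02447107] [ 0.30378525 -0.45524627  0.63501591]
```

View pics/s6z.png

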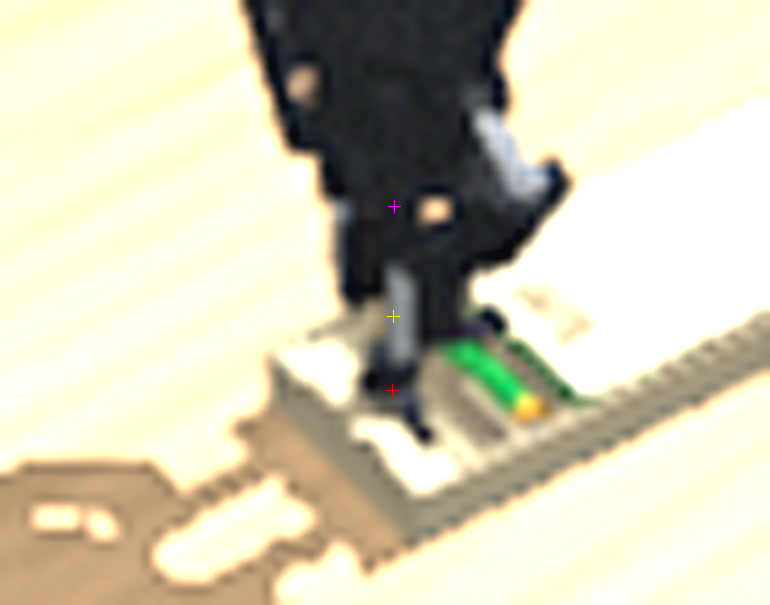

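Emit:
step_arm(moves=[{"tx":0,"ty":0,"tz":-4,"yaw":0},{"tx":0,"ty":0,"tz":-8,"yaw":0},{"tx":0,"ty":0,"tz":-8,"yaw":0}])

```text
time: 5.0
tool_pos: [0.4601, 0.1473, 0.0161]
tcp_rot: [1.252, 1.181, -1.253]
force: [-0.3, 0.5, -0.1]
grip_width: 0.0205
```

```bash
python3 w.py w7
python3 - <<'E'
import cv2
im=cv2.imread("pics/w7.png");cv2.imwrite("pics/w7z.png",cv2.resize(im[200:320,190:310],None,fx=5,fy=5,interpolation=cv2.INTER_CUBIC))
E
```

```text
5.0 [0.46008749 0.14728221 0.01605102] [ 0.998 -0.059 -0.   ] [-0.3  0.5 -0.1] 0.020458908121124834 [ 0.15  0.51  1.87 -0.    0.76  0.21] 0.006831883542153269
```

View pics/w7z.png

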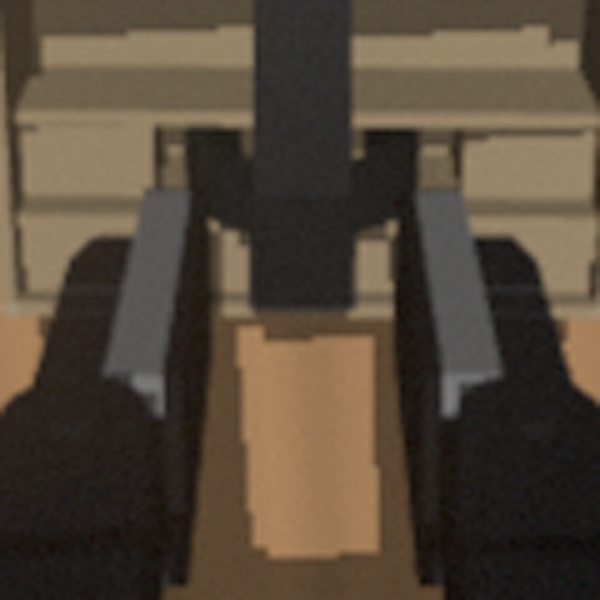

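Emit:
step_arm(moves=[{"tx":0,"ty":0,"tz":-4,"yaw":0},{"tx":0,"ty":0,"tz":-8,"yaw":0},{"tx":0,"ty":0,"tz":-10,"yaw":0},{"tx":0,"ty":0,"tz":-10,"yaw":0}])

```text
time: 5.55
tool_pos: [0.4601, 0.1473, 0.006]
tcp_rot: [1.252, 1.181, -1.253]
force: [-0.2, 0.1, -0.5]
grip_width: 0.0207
```

```bash
python3 w.py w8
python3 - <<'E'
import cv2
im=cv2.imread("pics/w8.png");cv2.imwrite("pics/w8z.png",cv2.resize(im[200:320,190:310],None,fx=5,fy=5,interpolation=cv2.INTER_CUBIC))
E
```

```text
5.55 [0.46010439 0.14725441 0.00603164] [ 0.998 -0.059 -0.001] [-0.2  0.1 -0.5] 0.02068361278316003 [ 0.15  0.53  1.87 -0.    0.74  0.21] 0.005295939663954272
```

View pics/w8z.png

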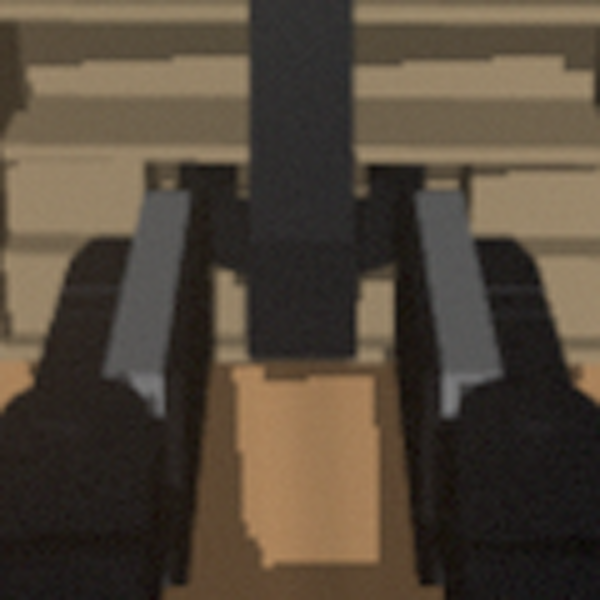

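Emit:
step_arm(moves=[{"tx":0.3,"ty":0,"tz":-1,"yaw":0},{"tx":0.3,"ty":0,"tz":-2,"yaw":0},{"tx":0.3,"ty":0,"tz":-2,"yaw":0}])

```text
time: 5.98
tool_pos: [0.4605, 0.1473, 0.0041]
tcp_rot: [1.252, 1.181, -1.253]
force: [-0.9, -0.3, 0.4]
grip_width: 0.0206
```

Emit:
step_arm(moves=[{"tx":0,"ty":0,"tz":0,"yaw":0},{"tx":0,"ty":0,"tz":0,"yaw":0},{"tx":0,"ty":0,"tz":0,"yaw":0},{"tx":0,"ty":0,"tz":0,"yaw":0}], jaw=0, grip_force=40)

```text
time: 6.48
tool_pos: [0.4606, 0.1473, 0.0042]
tcp_rot: [1.253, 1.18, -1.253]
force: [-0.2, -0.8, 0.4]
grip_width: 0.0105
```

```bash
python3 w.py w9
python3 - <<'E'
import cv2
im=cv2.imread("pics/w9.png");cv2.imwrite("pics/w9z.png",cv2.resize(im[200:320,190:310],None,fx=5,fy=5,interpolation=cv2.INTER_CUBIC))
E
```

```text
6.475 [0.46062215 0.14726254 0.00419405] [ 0.998 -0.059 -0.   ] [-0.2 -0.8  0.4] 0.010471085691834326 [ 0.15  0.53  1.87 -0.    0.73  0.21] 0.0012857487406666
```

View pics/w9z.png

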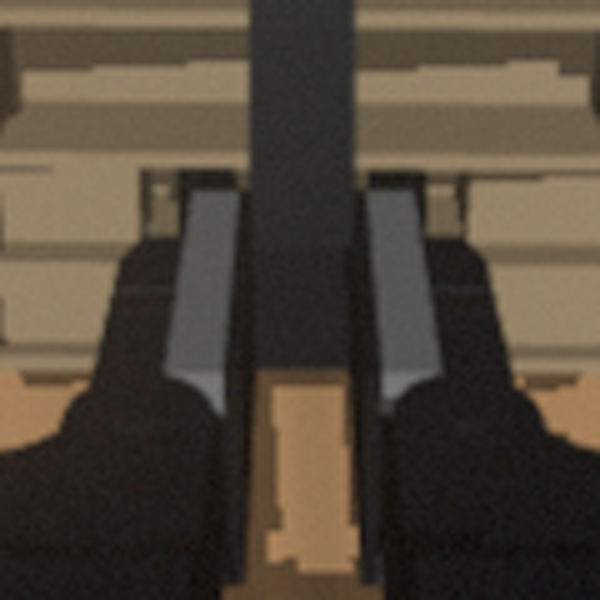

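Emit:
step_arm(moves=[{"tx":0,"ty":0,"tz":3,"yaw":0},{"tx":0,"ty":0,"tz":8,"yaw":0},{"tx":0,"ty":0,"tz":18,"yaw":0},{"tx":0,"ty":0,"tz":40,"yaw":0},{"tx":0,"ty":0,"tz":70,"yaw":0},{"tx":0,"ty":0,"tz":100,"yaw":0},{"tx":0,"ty":0,"tz":120,"yaw":0},{"tx":0,"ty":0,"tz":120,"yaw":0}])

```text
time: 7.52
tool_pos: [0.4616, 0.1475, 0.126]
tcp_rot: [1.255, 1.178, -1.25]
force: [-0.5, 0.3, -1.4]
grip_width: 0.0105
```

```bash
python3 w.py w10
python3 - <<'E'
from h import *
im=cv2.imread("pics/w10.png");cv2.imwrite("pics/w10z.png",cv2.resize(im[180:330,175:325],None,fx=4,fy=4,interpolation=cv2.INTER_CUBIC))
im=robot.read_camera("scene");C=cam("scene");s=robot.observe()
t=s["tool_pos"]
q=[proj(C,t+[0,0,d]) for d in(0,.02)]
u,v=q[0].astype(int);o=(u-35,v-30)
z=cv2.resize(im[o[1]:o[1]+55,o[0]:o[0]+70],None,fx=11,fy=11,interpolation=cv2.INTER_CUBIC)
z=cv2.convertScaleAbs(z,alpha=2.0,beta=10)
for a,c in zip(q,((0,0,255),(0,255,255),(255,0,255))): 
    p=((a-o+.5)*11).astype(int); cv2.drawMarker(z,tuple(map(int,p)),c,cv2.MARKER_CROSS,12,1)
cv2.imwrite("pics/s10z.png",z)
E
```

```text
7.525 [0.46161992 0.14746397 0.1260022 ] [ 0.998 -0.059  0.004] [-0.5  0.3 -1.4] 0.010463224466340812 [ 0.15  0.35  1.75 -0.    1.04  0.21] 0.040783893302766584
```

View pics/w10z.png

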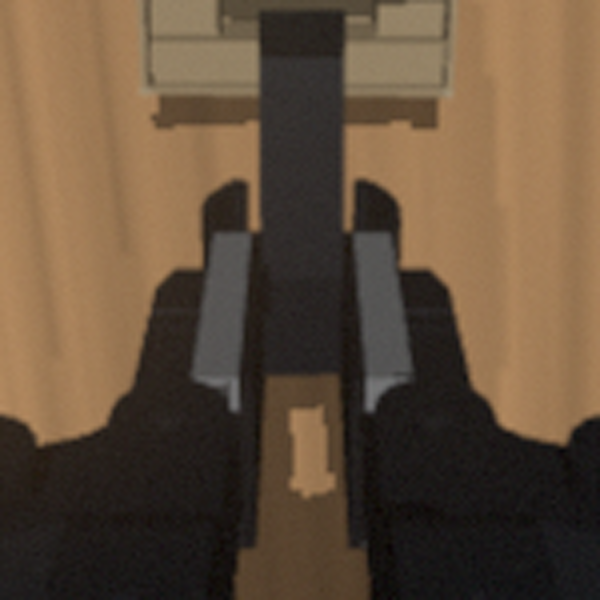

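View pics/s10z.png

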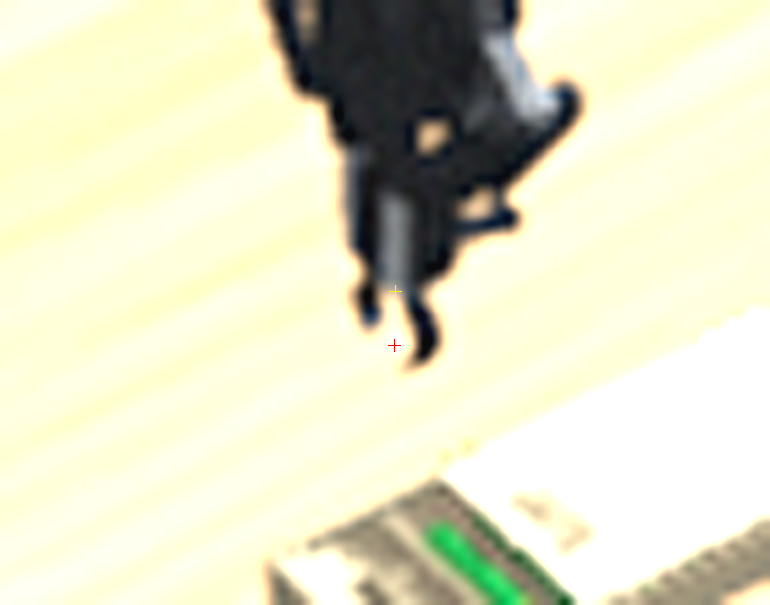

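Emit:
step_arm(moves=[{"tx":6,"ty":-26,"tz":0,"yaw":0},{"tx":16,"ty":-70,"tz":0,"yaw":-0.01},{"tx":28,"ty":-116,"tz":0,"yaw":-0.03},{"tx":40,"ty":-162,"tz":0,"yaw":-0.05},{"tx":51,"ty":-208,"tz":0,"yaw":-0.07},{"tx":62,"ty":-254,"tz":0,"yaw":-0.09},{"tx":73,"ty":-300,"tz":0,"yaw":-0.1},{"tx":84,"ty":-346,"tz":0,"yaw":-0.1},{"tx":91,"ty":-374,"tz":0,"yaw":-0.1},{"tx":94,"ty":-386,"tz":0,"yaw":-0.1}])

```text
time: 8.88
tool_pos: [0.5536, -0.2399, 0.1222]
tcp_rot: [1.326, 1.131, -1.329]
force: [-0.2, 0.6, -0.0]
grip_width: 0.0102
```

Emit:
step_arm(moves=[{"tx":0,"ty":0,"tz":-8,"yaw":0},{"tx":0,"ty":0,"tz":-16,"yaw":0},{"tx":0,"ty":0,"tz":-16,"yaw":0},{"tx":0,"ty":0,"tz":-16,"yaw":0}])

```text
time: 9.38
tool_pos: [0.5538, -0.2392, 0.1064]
tcp_rot: [1.326, 1.132, -1.328]
force: [-0.2, -0.2, 0.2]
grip_width: 0.0102
```

```bash
python3 w.py w11
python3 - <<'E'
from h import *
im=cv2.imread("pics/w11.png");cv2.imwrite("pics/w11z.png",cv2.resize(im[120:270,175:325],None,fx=4,fy=4,interpolation=cv2.INTER_CUBIC))
E
```

```text
9.375 [ 0.55377449 -0.23922601  0.10644776] [ 0.987 -0.16  -0.003] [-0.2 -0.2  0.2] 0.010237171167277686 [-0.53  0.57  1.43 -0.    1.14 -0.37] 0.008379414892678046
```

View pics/w11z.png

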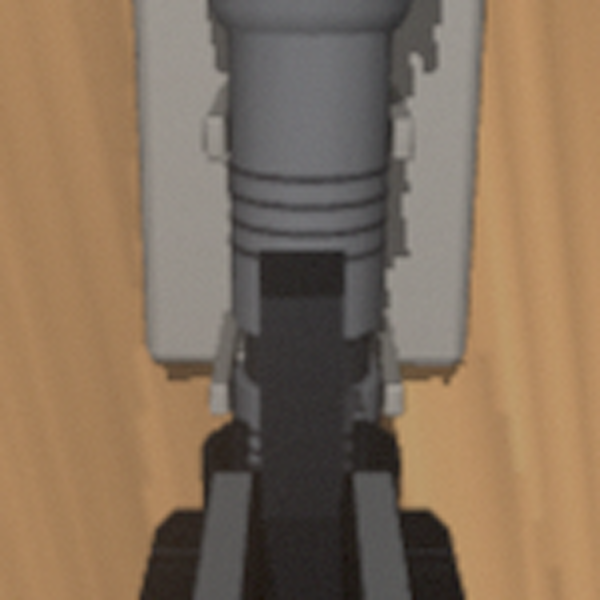

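Run:
```python
from h import *
import pickle
s=pickle.load(open("w11.pkl","rb"));C=cam("wrist",s)
g=cv2.cvtColor(cv2.imread("pics/w11.png"),cv2.COLOR_BGR2GRAY)
for u in(237,238,239,263,264,265,266): print(u,[int(x) for x in g[195:228,u]])
M=R.from_rotvec(s["tcp_rot"]).as_matrix()
```

```text
237 [95, 95, 96, 99, 96, 97, 96, 88, 66, 49, 48, 50, 49, 51, 52, 49, 51, 49, 49, 59, 77, 90, 93, 89, 89, 90, 89, 89, 91, 91, 82, 70, 56]
238 [101, 100, 103, 102, 100, 99, 100, 100, 82, 56, 53, 53, 51, 53, 51, 49, 52, 53, 52, 47, 62, 82, 97, 98, 94, 95, 95, 94, 92, 94, 95, 91, 72]
239 [89, 90, 89, 90, 91, 89, 90, 91, 80, 58, 55, 52, 51, 55, 52, 55, 54, 53, 54, 53, 55, 68, 83, 87, 84, 86, 86, 86, 84, 85, 83, 85, 72]
263 [94, 95, 95, 94, 96, 93, 95, 94, 94, 72, 46, 45, 51, 50, 48, 47, 51, 47, 48, 47, 50, 65, 64, 59, 62, 63, 62, 63, 71, 70, 52, 45, 44]
264 [93, 92, 91, 90, 91, 92, 94, 91, 82, 62, 46, 49, 46, 44, 46, 49, 45, 49, 48, 46, 53, 75, 70, 60, 61, 64, 60, 61, 82, 76, 45, 35, 34]
265 [85, 87, 87, 85, 85, 85, 84, 86, 66, 46, 45, 47, 46, 47, 47, 46, 41, 44, 43, 48, 67, 81, 82, 77, 74, 74, 64, 61, 77, 72, 45, 39, 38]
266 [80, 83, 79, 79, 82, 80, 80, 74, 53, 37, 40, 44, 44, 44, 44, 44, 43, 40, 51, 70, 82, 91, 91, 88, 86, 82, 78, 72, 78, 69, 44, 36, 40]
```

Run:
```python
from h import *
import pickle
s=pickle.load(open("w11.pkl","rb"));C=cam("wrist",s)
M=R.from_rotvec(s["tcp_rot"]).as_matrix()
for uv in((238,203.3),(238,215.2),(264,203.7),(264,215.6)):
    p=ray(C,uv,.0698); print(p.round(4),"tool",(M.T@(p-s["tool_pos"])*1000).round(1))
for uv in((175+232/4,120+290/4),(175+385/4,120+290/4),(175+232/4,120+60/4),(175+388/4,120+60/4)):
    p=ray(C,uv,.061); print("tube",p.round(4),"tool",(M.T@(p-s["tool_pos"])*1000).round(1))
print(np.degrees(np.arctan2(M[1,1],M[0,1])))
# ring in hand: back/hump
for uv in((250,273.7),):
    p=ray(C,uv,s["tool_pos"][2]+.0098+.027);print("humpback tool",(M.T@(p-s["tool_pos"])*1000).round(1))
```

```text
[ 0.5458 -0.2324  0.0698] tool [36.7 -8.8 -5.5]
[ 0.5441 -0.242   0.0698] tool [36.7 -9.   4.3]
[ 0.5652 -0.2358  0.0698] tool [36.6 10.8 -5.2]
[ 0.5638 -0.2455  0.0698] tool [36.6 11.   4.6]
tube [ 0.5426 -0.2261  0.061 ] tool [ 45.5 -13.  -11.2]
tube [ 0.572  -0.2308  0.061 ] tool [ 45.4  16.8 -11.2]
tube [ 0.5505 -0.1825  0.061 ] tool [ 45.5 -12.1 -55.4]
tube [ 0.5786 -0.1871  0.061 ] tool [ 45.4  16.3 -55.4]
-9.18371813407923
humpback tool [-36.8   0.3   6.9]
```

Emit:
step_arm(moves=[{"tx":1.5,"ty":0,"tz":-8,"yaw":0},{"tx":1.5,"ty":0,"tz":-18,"yaw":0},{"tx":1.5,"ty":0,"tz":-25,"yaw":0},{"tx":1.5,"ty":0,"tz":-30,"yaw":0},{"tx":1.5,"ty":0,"tz":-30,"yaw":0},{"tx":1.5,"ty":0,"tz":-30,"yaw":0}])

```text
time: 10.18
tool_pos: [0.5555, -0.2395, 0.0768]
tcp_rot: [1.326, 1.131, -1.328]
force: [-1.1, -0.7, 0.7]
grip_width: 0.0105
```

```bash
python3 w.py w12
python3 - <<'E'
from h import *
im=cv2.imread("pics/w12.png");cv2.imwrite("pics/w12z.png",cv2.resize(im[150:300,175:325],None,fx=4,fy=4,interpolation=cv2.INTER_CUBIC))
E
```

```text
10.175 [ 0.55550505 -0.23954026  0.07681652] [ 0.987 -0.16  -0.002] [-1.1 -0.7  0.7] 0.010461320905253193 [-0.53  0.61  1.46 -0.    1.08 -0.37] 0.003924143309136578
```

View pics/w12z.png

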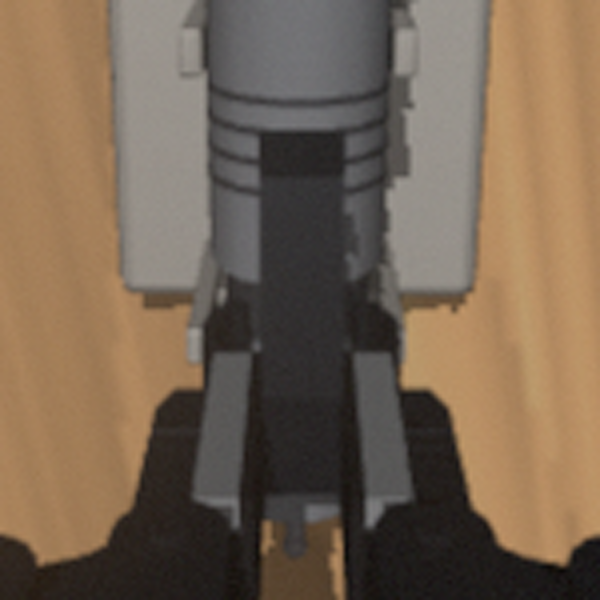

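Emit:
step_arm(moves=[{"tx":-0.3,"ty":0.4,"tz":-1,"yaw":0},{"tx":-0.3,"ty":0.4,"tz":-2,"yaw":0},{"tx":-0.3,"ty":0.4,"tz":-3,"yaw":0},{"tx":-0.3,"ty":0.4,"tz":-3,"yaw":0}])

```text
time: 10.72
tool_pos: [0.5552, -0.2391, 0.0738]
tcp_rot: [1.326, 1.131, -1.328]
force: [-0.6, -0.7, -0.9]
grip_width: 0.0105
```

Emit:
step_arm(moves=[{"tx":0,"ty":0,"tz":-0.7,"yaw":0},{"tx":0,"ty":0,"tz":-1.5,"yaw":0},{"tx":0,"ty":0,"tz":-1.5,"yaw":0}])

```text
time: 11.1
tool_pos: [0.5551, -0.2391, 0.0722]
tcp_rot: [1.326, 1.131, -1.328]
force: [-0.1, 0.6, -0.3]
grip_width: 0.0104
```

Emit:
step_arm(moves=[{"tx":0,"ty":0,"tz":-0.5,"yaw":0},{"tx":0,"ty":0,"tz":-1,"yaw":0},{"tx":0,"ty":0,"tz":-1,"yaw":0}])

```text
time: 11.48
tool_pos: [0.5551, -0.2391, 0.0712]
tcp_rot: [1.326, 1.131, -1.328]
force: [0.1, 0.1, 0.3]
grip_width: 0.0106
```

Emit:
step_arm(moves=[{"tx":0,"ty":0,"tz":-0.5,"yaw":0},{"tx":0,"ty":0,"tz":-1,"yaw":0},{"tx":0,"ty":0,"tz":-1,"yaw":0}])

```text
time: 11.85
tool_pos: [0.5551, -0.2391, 0.0701]
tcp_rot: [1.326, 1.131, -1.328]
force: [-0.2, 0.1, -1.0]
grip_width: 0.0103
```

Emit:
step_arm(moves=[{"tx":0,"ty":0,"tz":-0.5,"yaw":0},{"tx":0,"ty":0,"tz":-1,"yaw":0},{"tx":0,"ty":0,"tz":-1,"yaw":0}])

```text
time: 12.22
tool_pos: [0.5551, -0.2391, 0.0693]
tcp_rot: [1.326, 1.131, -1.328]
force: [-0.8, 0.0, 1.6]
grip_width: 0.0104
```

Emit:
step_arm(moves=[{"tx":0,"ty":0,"tz":-0.5,"yaw":0},{"tx":0,"ty":0,"tz":-0.8,"yaw":0},{"tx":0,"ty":0,"tz":-0.8,"yaw":0}])

```text
time: 12.6
tool_pos: [0.5553, -0.2392, 0.0687]
tcp_rot: [1.326, 1.13, -1.327]
force: [-0.2, 0.8, 3.4]
grip_width: 0.0107
```

Emit:
step_arm(moves=[{"tx":0,"ty":0,"tz":-0.5,"yaw":0},{"tx":0,"ty":0,"tz":-1,"yaw":0},{"tx":0,"ty":0,"tz":-1,"yaw":0}])

```text
time: 12.98
tool_pos: [0.5554, -0.2393, 0.068]
tcp_rot: [1.326, 1.13, -1.327]
force: [-1.3, 0.1, 5.3]
grip_width: 0.0105
```

Emit:
step_arm(moves=[{"tx":0,"ty":0,"tz":-0.5,"yaw":0},{"tx":0,"ty":0,"tz":-1,"yaw":0},{"tx":0,"ty":0,"tz":-1,"yaw":0}])

```text
time: 13.35
tool_pos: [0.5556, -0.2394, 0.0674]
tcp_rot: [1.326, 1.129, -1.327]
force: [-1.1, 0.6, 6.0]
grip_width: 0.0105
```

Emit:
step_arm(moves=[{"tx":0,"ty":0,"tz":-0.8,"yaw":0},{"tx":0,"ty":0,"tz":-1.5,"yaw":0},{"tx":0,"ty":0,"tz":-1.5,"yaw":0}])

```text
time: 13.72
tool_pos: [0.5557, -0.2396, 0.0665]
tcp_rot: [1.326, 1.128, -1.327]
force: [-2.1, -0.9, 7.7]
grip_width: 0.01
```

Emit:
step_arm(moves=[{"tx":0,"ty":0,"tz":-0.8,"yaw":0},{"tx":0,"ty":0,"tz":-1.5,"yaw":0},{"tx":0,"ty":0,"tz":-1.5,"yaw":0}])

```text
time: 14.1
tool_pos: [0.5558, -0.2397, 0.0656]
tcp_rot: [1.326, 1.128, -1.327]
force: [-1.7, 1.0, 6.9]
grip_width: 0.0104
```

```bash
python3 w.py w13
python3 - <<'E'
from h import *
im=cv2.imread("pics/w13.png");cv2.imwrite("pics/w13z.png",cv2.resize(im[190:290,200:300],None,fx=6,fy=6,interpolation=cv2.INTER_CUBIC))
E
```

```text
14.1 [ 0.55577962 -0.23968853  0.0655591 ] [ 0.987 -0.16   0.001] [-1.7  1.   6.9] 0.010350950466657441 [-0.53  0.62  1.47 -0.    1.05 -0.37] 0.0019275524468053472
```

View pics/w13z.png

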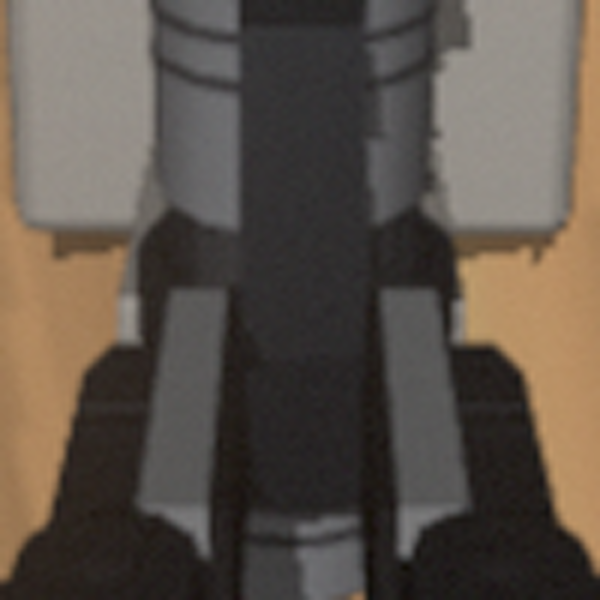

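Emit:
step_arm(moves=[{"tx":-0.5,"ty":0.3,"tz":-0.5,"yaw":0},{"tx":-1.0,"ty":0.5,"tz":-1,"yaw":0},{"tx":-1.0,"ty":0.5,"tz":-1.5,"yaw":0}])

```text
time: 14.52
tool_pos: [0.5554, -0.2396, 0.065]
tcp_rot: [1.326, 1.126, -1.326]
force: [-0.8, -0.3, 8.6]
grip_width: 0.0104
```

Emit:
step_arm(moves=[{"tx":0,"ty":0,"tz":-0.8,"yaw":0},{"tx":0,"ty":0,"tz":-1.5,"yaw":0},{"tx":0,"ty":0,"tz":-1.5,"yaw":0}])

```text
time: 14.9
tool_pos: [0.5556, -0.2397, 0.064]
tcp_rot: [1.326, 1.125, -1.325]
force: [-1.5, 0.7, 7.4]
grip_width: 0.0101
```

Emit:
step_arm(moves=[{"tx":-0.2,"ty":0.2,"tz":-0.8,"yaw":0},{"tx":-0.2,"ty":0.2,"tz":-1.6,"yaw":0},{"tx":-0.2,"ty":0.2,"tz":-2.2,"yaw":0},{"tx":-0.2,"ty":0.2,"tz":-2.2,"yaw":0}])

```text
time: 15.4
tool_pos: [0.5555, -0.2398, 0.0623]
tcp_rot: [1.326, 1.124, -1.325]
force: [-1.7, 0.4, 5.5]
grip_width: 0.0102
```

Emit:
step_arm(moves=[{"tx":-0.2,"ty":0.2,"tz":-0.8,"yaw":0},{"tx":-0.2,"ty":0.2,"tz":-1.6,"yaw":0},{"tx":-0.2,"ty":0.2,"tz":-2.2,"yaw":0},{"tx":-0.2,"ty":0.2,"tz":-2.2,"yaw":0}])

```text
time: 15.9
tool_pos: [0.5552, -0.2397, 0.0601]
tcp_rot: [1.326, 1.124, -1.325]
force: [-1.3, -1.0, 2.8]
grip_width: 0.0099
```

```bash
python3 -c "
from h import *
s=robot.observe();print(R.from_rotvec(s['tcp_rot']).as_matrix().round(4),s['wrist_torque'],s['force'])"
```

```text
[[ 0.0032  0.9872 -0.1597]
 [-0.0034 -0.1597 -0.9872]
 [-1.      0.0037  0.0029]] [-0.0705631   0.1359088  -0.06959583] [-1.32226878 -0.96768865  2.76083758]
```

Emit:
step_arm(moves=[{"tx":0,"ty":0,"tz":-1,"yaw":0},{"tx":0,"ty":0,"tz":-2,"yaw":0},{"tx":0,"ty":0,"tz":-3,"yaw":0},{"tx":0,"ty":0,"tz":-3,"yaw":0}])

```text
time: 16.4
tool_pos: [0.5548, -0.2394, 0.0562]
tcp_rot: [1.325, 1.126, -1.326]
force: [0.7, -0.6, -3.0]
grip_width: 0.0102
```

Emit:
step_arm(moves=[{"tx":0,"ty":0,"tz":-1,"yaw":0},{"tx":0,"ty":0,"tz":-2,"yaw":0},{"tx":0,"ty":0,"tz":-3,"yaw":0},{"tx":0,"ty":0,"tz":-3,"yaw":0}])

```text
time: 16.9
tool_pos: [0.5546, -0.2392, 0.0527]
tcp_rot: [1.326, 1.126, -1.326]
force: [-0.5, -0.3, -5.9]
grip_width: 0.0105
```

Snapping down as expected (pull is now downward). Continue gently to home.

Emit:
step_arm(moves=[{"tx":0,"ty":0,"tz":-0.7,"yaw":0},{"tx":0,"ty":0,"tz":-1.4,"yaw":0},{"tx":0,"ty":0,"tz":-1.4,"yaw":0}])

```text
time: 17.27
tool_pos: [0.5547, -0.2392, 0.0513]
tcp_rot: [1.325, 1.126, -1.326]
force: [1.4, 0.2, -2.4]
grip_width: 0.01
```

Emit:
step_arm(moves=[{"tx":0,"ty":0,"tz":-0.5,"yaw":0},{"tx":0,"ty":0,"tz":-1,"yaw":0},{"tx":0,"ty":0,"tz":-1,"yaw":0}])

```text
time: 17.65
tool_pos: [0.5547, -0.2392, 0.0504]
tcp_rot: [1.326, 1.126, -1.326]
force: [0.8, -0.0, -1.0]
grip_width: 0.01
```

Emit:
step_arm(moves=[{"tx":0,"ty":0,"tz":-0.5,"yaw":0},{"tx":0,"ty":0,"tz":-1,"yaw":0},{"tx":0,"ty":0,"tz":-1,"yaw":0}])

```text
time: 18.02
tool_pos: [0.5549, -0.2394, 0.05]
tcp_rot: [1.326, 1.125, -1.326]
force: [0.0, 0.8, 4.2]
grip_width: 0.0103
```

Emit:
step_arm(moves=[{"tx":0,"ty":0,"tz":-0.5,"yaw":0},{"tx":0,"ty":0,"tz":-0.8,"yaw":0},{"tx":0,"ty":0,"tz":-0.8,"yaw":0}])

```text
time: 18.4
tool_pos: [0.555, -0.2394, 0.0498]
tcp_rot: [1.325, 1.125, -1.325]
force: [-2.7, 1.0, 6.7]
grip_width: 0.0102
```

Emit:
step_arm(moves=[{"tx":0,"ty":0,"tz":0.4,"yaw":0},{"tx":0,"ty":0,"tz":0.4,"yaw":0}])

```text
time: 18.65
tool_pos: [0.555, -0.2394, 0.0501]
tcp_rot: [1.326, 1.125, -1.325]
force: [-1.7, 0.7, 2.9]
grip_width: 0.0106
```

Emit:
step_arm(moves=[{"tx":0,"ty":0,"tz":0,"yaw":0},{"tx":0,"ty":0,"tz":0,"yaw":0},{"tx":0,"ty":0,"tz":0,"yaw":0},{"tx":0,"ty":0,"tz":0,"yaw":0},{"tx":0,"ty":0,"tz":0,"yaw":0}], jaw=28)

```text
time: 19.27
tool_pos: [0.555, -0.2394, 0.0501]
tcp_rot: [1.326, 1.125, -1.325]
force: [-0.3, 0.5, 0.2]
grip_width: 0.0235
```

```bash
python3 w.py w14
python3 - <<'E'
from h import *
im=cv2.imread("pics/w14.png");cv2.imwrite("pics/w14z.png",cv2.resize(im[180:320,180:320],None,fx=4,fy=4,interpolation=cv2.INTER_CUBIC))
E
```

```text
19.275 [ 0.55495019 -0.23938929  0.05009925] [ 0.987 -0.16   0.003] [-0.3  0.5  0.2] 0.02352069780834069 [-0.53  0.63  1.49 -0.    1.01 -0.37] 0.0009206870223302398
```

View pics/w14z.png

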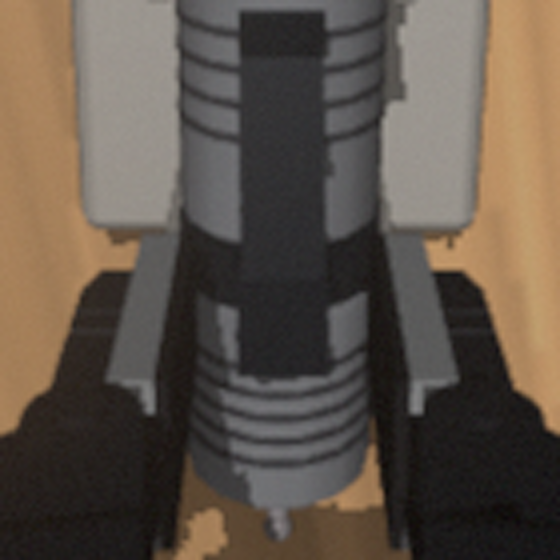

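Released; the ring sits in the groove. Retreat straight up and check.

Emit:
step_arm(moves=[{"tx":0,"ty":0,"tz":4,"yaw":0},{"tx":0,"ty":0,"tz":12,"yaw":0},{"tx":0,"ty":0,"tz":25,"yaw":0},{"tx":0,"ty":0,"tz":50,"yaw":0},{"tx":0,"ty":0,"tz":80,"yaw":0},{"tx":0,"ty":0,"tz":110,"yaw":0},{"tx":0,"ty":0,"tz":130,"yaw":0},{"tx":0,"ty":0,"tz":130,"yaw":0}])

```text
time: 20.32
tool_pos: [0.5559, -0.2399, 0.1827]
tcp_rot: [1.326, 1.12, -1.323]
force: [-0.0, -0.1, 0.0]
grip_width: 0.0238
```

```bash
python3 w.py w15
python3 - <<'E'
from h import *
im=cv2.imread("pics/w15.png")
s=robot.read_camera("scene")
a=cv2.resize(im[40:240,190:320],(390,600),interpolation=cv2.INTER_CUBIC)
b=cv2.resize(s[190:250,150:240],(400,267),interpolation=cv2.INTER_CUBIC)
c=cv2.resize(s[110:180,235:340],(400,267),interpolation=cv2.INTER_CUBIC)
o=np.zeros((600,790,3),np.uint8);o[:,:390]=a;o[:267,390:]=b;o[300:567,390:]=c
cv2.imwrite("pics/w15z.png",o)
E
```

```text
20.325 [ 0.55590804 -0.23990555  0.18267238] [ 0.987 -0.16   0.007] [-0.  -0.1  0. ] 0.02381176655295798 [-0.53  0.5   1.33 -0.    1.3  -0.37] 0.05003786288362464
```

View pics/w15z.png

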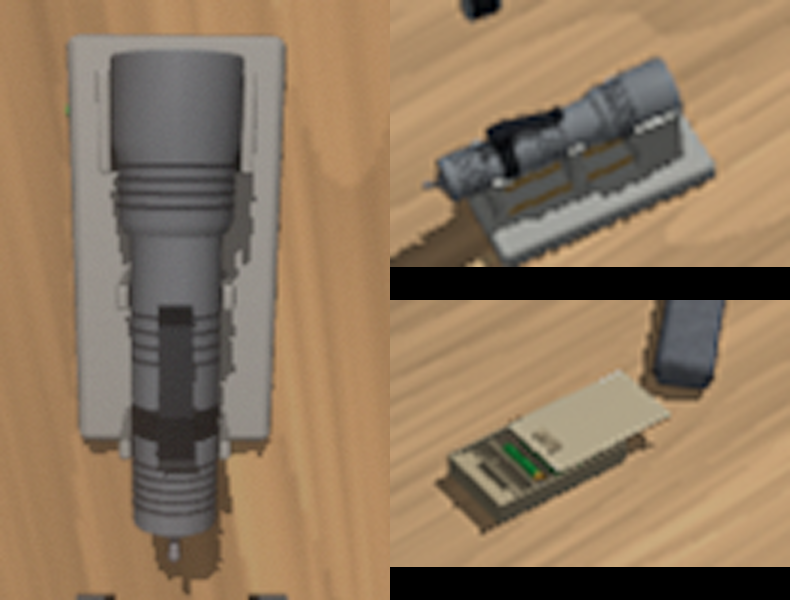

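Run:
```python
from h import *
import pickle
s=pickle.load(open("w15.pkl","rb"));C=cam("wrist",s)
a=ray(C,(190+176/3,40+307/3),.0795);b=ray(C,(190+177/3,40+466/3),.087)
print("tip",a.round(4),"humpback",b.round(4),"len",np.linalg.norm((a-b)[:2]))
print(robot.job_done())
```

```text
tip [ 0.5622 -0.1995  0.0795] humpback [ 0.5545 -0.2486  0.087 ] len 0.04976032484679564
the job is handed in; nothing more can be done
None
```

I took the clip out of the organiser slot, pressed it into the flashlight's groove until it snapped home, and let go of it. I handed the job in at about 20 s of the 61 s allowed.

- **Feel on the way down:** The clip touched at the depth expected for the groove floor, about 3 mm below where the tube itself would have stopped it. The push peaked at about 9 N. It then reversed to a 6 N downward pull as the clip snapped over, and the clip bottomed out within 1 mm of the calculated home height.
- **Final pictures:** The ring sits in the groove and the tongue lies along the tube towards the lamp head. The flashlight, organiser and battery look unmoved; the other objects I did not check afterwards. The gripper is 13 cm clear, with no force on the tool.
- **What disagreed:**
  - In the pictures the fingertips stood roughly 2 to 3 cm short of the TCP described in the interface, so I lowered onto the hump in small steps checked by force and camera.
  - The tip-to-hump length measured 50 mm against a nominal 48 mm, which is within camera accuracy.

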